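# Move a row of samples from field carrier to bench rack in order

## Task

The four samples stand in the orange boxes of the grey field carrier in the order in which they were taken, counted from the carrier's tab end. Move them all into the white bench rack in that same order, one to a hole, so that the sample nearest the carrier's tab stands nearest the rack's tab and so on along the row. Keep each upright, set it down gently on the floor of its hole without dropping it, and let go.

Things in the scene. Friction and masses are not known exactly. Their poses are not given: they have to be found in the camera images.
- sediment_tube: Clear tube of sediment, 110 mm tall: body 28 mm across, pale blue ribbed screw cap 38 mm across from 88 to 110 mm above its underside; take it by the cap. About 60 g. Origin: centre of its underside, z up its axis; round, so its yaw means nothing.
- dropper_bottle: Amber dropper bottle, 91 mm tall: body 31 mm across up to 58 mm above its underside, above that a black collar and rubber bulb about 21 mm across up to the top; only the collar and bulb stand clear of its holder; take it round the collar 62 to 70 mm above its underside. About 40 g. Origin: centre of its underside, z up its axis; round, so its yaw means nothing.
- small_vial: Small slim clear screw vial with black cap, 23 mm across and 54 mm tall; take it near the top, 44 to 50 mm above its underside, so that the fingertips stay clear of the holder and of the rack's top plate. About 20 g. Origin: centre of its underside, z up its axis; round, so its yaw means nothing.
- specimen_jar: Squat glass jar with white lid, 35 mm across and 56 mm tall; take it near the top, 44 to 50 mm above its underside. About 50 g. Origin: centre of its underside, z up its axis; round, so its yaw means nothing.
- tube_holder: Open-fronted orange printed box 62 x 57 x 66 mm for the sediment tube, which at the start stands in it with its underside 4 mm above the box's; lift it straight out, 66 mm or more. The box stays in its place of the carrier and marks where the tube stood in the row. Fixed. Origin: centre of its underside (6 mm above the table, on the carrier's floor); z up, x and y as the carrier's.
- dropper_holder: Orange printed box 62 x 57 x 66 mm with a 36 mm round bore in its top, for the dropper bottle, whose underside starts 28 mm above the box's; lift it straight out, 40 mm or more. The box stays. Fixed. Origin: centre of its underside (6 mm above the table, on the carrier's floor); z up, x and y as the carrier's.
- vial_holder: Orange printed box 62 x 57 x 66 mm with a 27 mm round bore in its top, for the small vial, whose underside starts 46 mm above the box's; lift it straight out, 20 mm or more. The box stays. Fixed. Origin: centre of its underside (6 mm above the table, on the carrier's floor); z up, x and y as the carrier's.
- jar_holder: Orange printed box 62 x 57 x 66 mm with a 40 mm round bore in its top, for the jar, whose underside starts 46 mm above the box's; lift it straight out, 20 mm or more. The box stays. Fixed. Origin: centre of its underside (6 mm above the table, on the carrier's floor); z up, x and y as the carrier's.
- carrier: Field carrier: low grey strip 76 x 252 mm in which the four orange boxes stand side by side in one row, in any order, 60 mm apart (at y = -90, -30, +30 and +90 mm), their tops 72 mm above the table. Fixed. A flat tab 50 mm wide with a finger hole sticks out 43 mm from its +y end: that end is the start of the row. Origin: centre of the strip on the table; z up, y along the row towards the tab; the open fronts of the boxes look to -x.
- bench_rack: White bench rack 74 x 272 mm, 30 mm high, empty at the start: a 5 mm top plate with four equal round holes, each 46 mm across, in one row 66 mm apart (at y = -99, -33, +33 and +99 mm), over a flat floor 6 mm above the table on which the vessels stand; any of the four fits any hole. Fixed. A flat tab 50 mm wide with a finger hole sticks out 35 mm from its +y end: that end is the start of the row. Origin: centre of the rack on the table; z up, y along the row towards the tab.
Not all that is in view belongs to the job. Leave any blue or green look-alike of the small_vial alone.

How it is judged:
By the outcome, as a careful person would: the job done as asked, in the order asked, and still so for the second after the job is handed in, with the robot touching nothing.
It also fails if it takes over 112 s, if anything falls off the work surface, if the arm or the gripper's body presses on something with over 40 N, if the wrist force passes 120 N, or if a joint passes its speed limit or range.

## Robot

A 7-joint arm with a two-finger parallel gripper is mounted at the origin on the work surface; the furniture and walls round the work are solid. World frame = base frame: x ahead of the robot, y to its left, z up, the work surface at z = 0. Lengths are in mm, angles in rad, forces in N, time in s.
With the tool pointing down it reaches from about 400 to 850 mm from the base axis. Payload 10.4 kg.
Tool frame: the origin (TCP) lies on the centre line of the jaws, within the pads' length; the fingertips stand 19 mm ahead of it and the grasp point (between the pads) is the TCP; z points along the fingers, y is the line along which they close (so a half turn about z gives the same grasp; the last joint's range is limited). The gripper opens to 87 mm and grips with 3 to 60 N. Pads are 19 mm wide; open, the fingers measure 117 mm over their backs; the gripper's body (75 mm by 190 mm) begins 51 mm behind the grasp point.
Start: joints at [1.161, 0.332, -0.065, 1.46, 0.022, 1.35, -0.088], TCP at [235.789, -578.838, 241.576] pointing down, gripper open.
Joint ranges: [-2.6, 2.6], [-0.5, 2.12], [-1.47, 1.34], [0.16, 2.42], [-1.27, 4.41], [0.06, 2.06], [-2.6, 2.6]. Speed limits (rad/s): [2.22, 2.22, 2.79, 2.79, 3.14, 3.14, 3.14].

## Interface

Orientations are given as a rotation vector (axis times angle).
In Python, from cell import arm gives the robot as it stands.
- The arm moves only by the tool servo_tool, never from a script. Its argument "rows" is a list of rows, each a list of 3 entries, a list of its own where there are three numbers: the opening, from 0 (shut) to 1 (fully open), then the shift along the tool's x, y, z in cm, then the turn, a rotation vector about the tool's x, y, z in degrees. In form: [[fingers, [x, y, z], [rx, ry, rz]], ...]. A call has 1 to 12 rows; each row shifts and turns the commanded pose from where the row before left it, along the tool's axes as they then stand; what a row does not reach is not made up. A row lasts 1/10 s, in which the tool goes at most 50 mm and 8.59 degrees, less where a joint would pass 70% of its speed; a pose out of reach is approached as far as the arm can. A call with a gripper value outside its range is refused whole. The fingers move at their own pace and stop on an object; "grip_force" is the grip in N (left out, the last holds). Time passes only in rows, so rows that do not move let the fingers close. It gives the time, the measured TCP pose, the force, the opening and the grip force at its end, in the units of the state.
- arm.read_state(): the state, without advancing time (a new reading comes with each control period).
- arm.grab_frame(name): name is "scene" or "top" or "wrist"; returns (picture, depth): 384x512x3 uint8, blue, green, red; 384x512 float32, mm along the optical axis (not along the pixel's ray), 0 where there is no reading.
- arm.camera_model(name): a dict with "mtx" (3x3 intrinsics, pixels), "D" ([k1, k2, p1, p2, k3] as OpenCV has them; the pictures are not rectified), "world_to_cam" (4x4, takes a point from world to camera coordinates). Camera axes: x right, y down, z forward; pixel columns grow to the right and rows downward; lengths in mm; the calibration is good to about 2 mm. A picture is of the moment at which its call begins: read the wrist's pose just before it. camera_model takes no time and is no camera call; for the wrist camera it gives the pose at the moment of the call.
- arm.finish_job(): hands the job in; it is judged then, once.
The state is a dict: "time_s": time; "joint_pos": joint angles; "qd": joint speeds; "joint_efforts": joint torques, N m; "ee_pos": TCP position; "orientation": TCP orientation; "force": force on the tool from outside, world axes, zero at the start; "torque": the same for the moment, N m; "grip_width": finger opening in mm; "grasp_force": force on a finger pad.
Only numpy, scipy, OpenCV 4.12 (cv2) and the standard library are available. Lean on these libraries where they do the work, as an engineer would, in place of code of your own. Each camera call takes 0.05 s, during which the arm holds its last target. There are 200 camera calls.

## Working session

There is one attempt and no reset: what is moved stays moved. The work goes in short steps, Python scripts to look and compute and a tool call to move; the robot and the scene stay as the last step left them, time stands still between calls to the robot, and variables do not carry over. Pictures are saved under pics/ and viewed, at most 14 in all, crops included, and the job is handed in when it is done.

Besides the shell and the picture viewer there is one more tool, called after "Emit:" as name([rows], argument=value, ...), one row to a line, values as JSON. servo_tool: Moves the arm, as the interface text tells. Its arguments: {"type":"object","properties":{"rows":{"type":"array","items":{"type":"array"}},"grip_force":{"type":"number"}},"required":["rows"]}

```bash
mkdir -p pics; ls; python3 - <<'E'
from cell import arm
import cv2,numpy as np
s=arm.read_state();print({k:np.round(v,3).tolist() for k,v in s.items()})
for n in("scene","top"):
    p,d=arm.grab_frame(n);cv2.imwrite(f"pics/{n}0.png",p);np.savez(f"{n}0.npz",p=p,d=d)
    m=arm.camera_model(n);print(n,np.round(m["mtx"],1).tolist(),m["D"],np.round(m["world_to_cam"],3).tolist())
E
```

```text
pics
{'time_s': 0.0, 'joint_pos': [1.161, 0.333, -0.065, 1.461, 0.022, 1.35, -0.088], 'qd': [0.002, -0.0, 0.002, 0.001, -0.001, 0.001, 0.002], 'joint_efforts': [0.0, -62.324, 0.025, -38.99, -0.061, 0.04, 0.0], 'ee_pos': [235.618, -578.494, 240.739], 'orientation': [-3.082, -0.604, 0.001], 'force': [0.434, 0.451, 0.24], 'torque': [0.005, -0.027, -0.008], 'grasp_force': 0.0, 'grip_width': 86.94}
scene [[485.4, 0.0, 247.8], [0.0, 485.4, 183.1], [0.0, 0.0, 1.0]] [-0.0671172  0.         0.         0.         0.       ] [[-0.87, -0.493, 0.001, 502.827], [-0.241, 0.423, -0.873, 168.111], [0.43, -0.76, -0.487, 980.441], [0.0, 0.0, 0.0, 1.0]]
top [[400.2, 0.0, 256.2], [0.0, 400.2, 195.9], [0.0, 0.0, 1.0]] [-0.07233108  0.          0.          0.          0.        ] [[-0.007, -1.0, 0.006, 34.114], [-0.984, 0.006, -0.18, 533.984], [0.18, -0.007, -0.984, 1003.071], [0.0, 0.0, 0.0, 1.0]]
```

View pics/scene0.png

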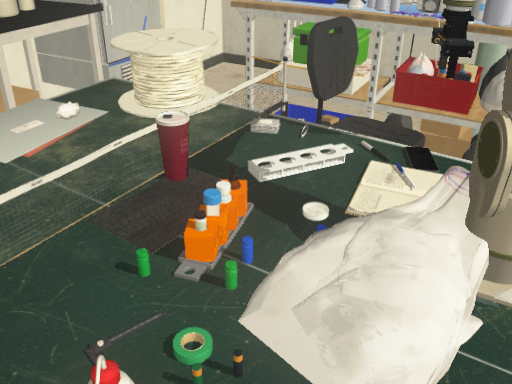

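View pics/top0.png

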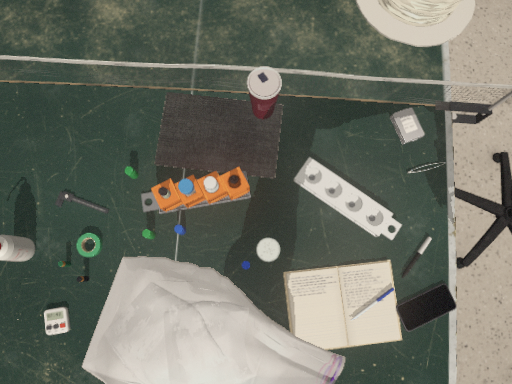

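The scene view shows the carrier at about (215,225), with its tab at (190,270) at the near end. The rack is at (300,160). In the top view the carrier tab is at (148,202), and the caps run from the tab as black (165,190), blue (186,187), white (210,185), black (235,181). The rack tab is at (390,230).

Look-alikes for the vial: green at top (131,172) and (148,234), blue at (179,229) and (245,265), and black-topped bottles on the table at (83,279) and (63,264). The dropper's black top also resembles the vial's. I'll check these in one close crop.

```bash
cat > h.py <<'E'
import cv2,numpy as np
from cell import arm
def ray(n,uv,z,m=None):
    "pixels -> world points on plane z"
    m=m or arm.camera_model(n);K=np.array(m["mtx"]);D=np.array(m["D"]);T=np.array(m["world_to_cam"])
    q=cv2.undistortPoints(np.array(uv,float).reshape(-1,1,2),K,D).reshape(-1,2)
    R=T[:3,:3];c=-R.T@T[:3,3];r=np.c_[q,np.ones(len(q))]@R
    return c+r*((z-c[2])/r[:,2])[:,None]
def blobs(mask,amin=20):
    n,l,s,c=cv2.connectedComponentsWithStats(mask.astype(np.uint8))
    return [(c[i].round(1).tolist(),s[i].tolist()) for i in range(1,n) if s[i,4]>=amin]
E
python3 - <<'E'
from h import *
a=np.load("scene0.npz")["p"][160:290,165:265];b=np.load("top0.npz")["p"][160:220,135:255]
c=np.load("top0.npz")["p"][150:245,290:405]
A=cv2.resize(a,None,fx=4,fy=4,interpolation=2);B=cv2.resize(b,(390,195));C=cv2.resize(c,(390,322))
cv2.imwrite("pics/crop.png",np.hstack([A,np.vstack([B,C,np.zeros((A.shape[0]-517,390,3),np.uint8)])]))
p=np.load("top0.npz")["p"];h=cv2.cvtColor(p,cv2.COLOR_BGR2HSV)
H,S,V=[h[...,i].astype(int) for i in range(3)]
print("orange",blobs((H>4)&(H<20)&(S>150)&(V>120),100))
roi=np.zeros(p.shape[:2],bool);roi[150:245,290:405]=1
w=(S<50)&(V>150)&roi
print("rack",blobs(w,100))
cs,hi=cv2.findContours(w.astype(np.uint8),cv2.RETR_CCOMP,cv2.CHAIN_APPROX_NONE)
for c,k in zip(cs,hi[0]):
    if len(c)>12: print(k[3],cv2.contourArea(c),cv2.minAreaRect(c))
E
```

```text
orange [([201.0, 190.2], [151, 167, 99, 44, 1749])]
rack [([346.5, 199.2], [295, 158, 107, 82, 3093])]
-1 3130.5 ((348.57159423828125, 200.76287841796875), (115.34420776367188, 29.700469970703125), 34.159690856933594)
0 55.5 ((391.25006103515625, 228.75003051757812), (8.485280990600586, 7.77817440032959), 45.0)
0 37.0 ((371.5, 218.0), (7.0, 6.0), 0.0)
0 36.5 ((351.2500305175781, 204.25003051757812), (6.363961219787598, 7.071067810058594), 45.0)
0 36.0 ((331.5, 191.0), (6.0, 7.0), 90.0)
0 34.5 ((311.5, 177.0), (7.0, 6.0), 0.0)
```

View pics/crop.png

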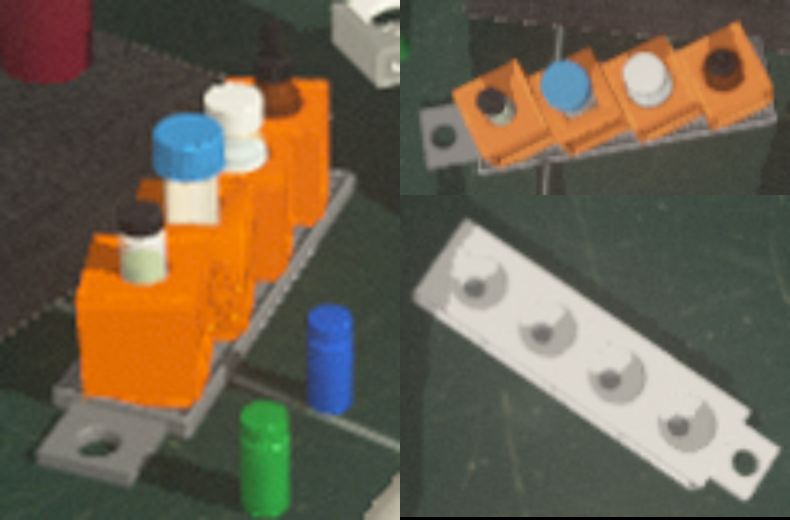

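The crop settles the order from the carrier's tab: small vial, sediment tube, specimen jar, dropper. The rack's tab is at its lower-right end in the top view.

```bash
python3 - <<'E'
from h import *
for n,uv,z in(("vial",(162.7,190.5),106),("tube",(186.4,185.8),120),("jar",(211,182.3),108),("drop",(234.1,178.8),125)): print(n,ray("top",[uv],z).round(0))
H=ray("top",[(374.4,216.4),(353.7,202.2),(333.7,188.3),(313.6,175.1)],30);print(H.round(0),np.linalg.norm(np.diff(H,axis=0),axis=1))
print("tab hole",ray("top",[(391.2,228.7)],8).round())
from scipy.spatial.transform import Rotation as R
s=arm.read_state();print(R.from_rotvec(s["orientation"]).as_matrix().round(3))
m=arm.camera_model("wrist");T=np.array(m["world_to_cam"]);print(np.array(m["mtx"]).round(1).tolist(),m["D"])
print("cam pos",(-T[:3,:3].T@T[:3,3]).round(),"axes",T[:3,:3].round(3).tolist())
M=np.eye(4);M[:3,:3]=R.from_rotvec(s["orientation"]).as_matrix();M[:3,3]=s["ee_pos"];print("tool->cam",(T@M).round(2).tolist())
E
```

```text
vial [[539. 264. 106.]]
tube [[548. 202. 120.]]
jar [[559. 143. 108.]]
drop [[563.  85. 125.]]
[[ 480. -285.   30.]
 [ 519. -231.   30.]
 [ 557. -179.   30.]
 [ 594. -125.   30.]] [66.48268062 64.91808351 64.60005   ]
tab hole [[ 449. -336.    8.]]
[[ 0.926  0.377 -0.001]
 [ 0.377 -0.926  0.001]
 [-0.    -0.001 -1.   ]]
[[299.1, 0.0, 256.8], [0.0, 299.1, 198.1], [0.0, 0.0, 1.0]] [-0.05203103  0.          0.          0.          0.        ]
cam pos [ 307. -551.  384.] axes [[0.378, -0.926, -0.001], [-0.891, -0.364, 0.273], [-0.253, -0.102, -0.962]]
tool->cam [[0.0, 1.0, -0.0, -1.09], [-0.96, 0.0, -0.27, 34.04], [-0.27, 0.0, 0.96, 158.9], [0.0, 0.0, 0.0, 1.0]]
```

Emit:
servo_tool([
  [1, [4.2, -2.33, 0], [0, 0, 0]],
  [1, [4.2, -2.33, 0], [0, 0, 0]],
  [1, [4.2, -2.33, 0], [0, 0, 0]],
  [1, [4.2, -2.33, 0], [0, 0, 0]],
  [1, [4.2, -2.33, 0], [0, 0, 0]],
  [1, [4.2, -2.33, 0], [0, 0, 0]],
  [1, [4.2, -2.33, 0], [0, 0, 0]],
  [1, [4.2, -2.33, 0], [0, 0, 0]],
  [1, [4.2, -2.33, 0], [0, 0, 0]],
  [1, [4.2, -2.33, 0], [0, 0, 0]],
  [1, [0, 0, 0], [0, 0, -8.1]],
  [1, [0, 0, 0], [0, 0, -8.1]],
])

```text
time_s: 1.3
ee_pos: [537.6, -202.6, 241.0]
orientation: [-2.962, -1.045, 0.001]
force: [0.8, -0.5, 0.1]
grip_width: 87.2
grasp_force: 0.0
```

Emit:
servo_tool([
  [1, [0, 0, 0], [0, 0, -8.1]],
  [1, [0, 0, 0], [0, 0, -8.1]],
  [1, [0, 0, 0], [0, 0, 0]],
  [1, [0, 0, 0], [0, 0, 0]],
])

```text
time_s: 1.7
ee_pos: [536.7, -204.7, 241.3]
orientation: [-2.795, -1.434, 0.0]
force: [-0.5, -0.2, 0.7]
grip_width: 86.8
grasp_force: 0.0
```

```bash
python3 - <<'E'
from h import *
p,d=arm.grab_frame("wrist");cv2.imwrite("pics/w_rack.png",p);np.savez("w_rack.npz",p=p,d=d)
import pickle;pickle.dump(arm.camera_model("wrist"),open("w_rack.pkl","wb"))
E
```

```text
(no output)
```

View pics/w_rack.png

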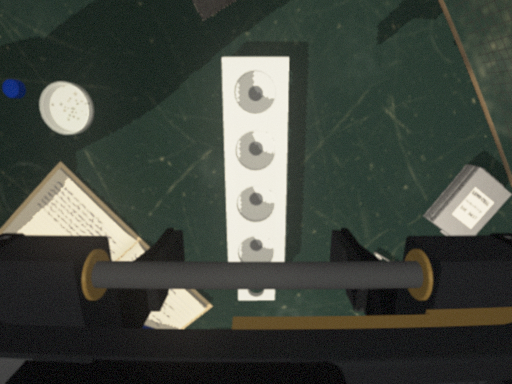

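The wrist view has the rack upright in the picture, with its holes at about (255,92), (255,150), (255,203) and (255,248) and the tab at the bottom (256,295). I'll fit the rims from the depth.

```bash
cat >> h.py <<'E'
def zmap(d,m):
    K=np.array(m["mtx"]);D=np.array(m["D"]);T=np.array(m["world_to_cam"]);h,w=d.shape
    uv=np.stack(np.meshgrid(np.arange(w),np.arange(h)),-1).reshape(-1,1,2).astype(float)
    q=cv2.undistortPoints(uv,K,D).reshape(h,w,2);P=np.dstack([q*d[...,None],d])
    return (P-T[:3,3])@T[:3,:3]
E
python3 - <<'E'
from h import *
import pickle
m=pickle.load(open("w_rack.pkl","rb"));a=np.load("w_rack.npz");W=zmap(a["d"],m)
z=W[...,2];z[a["d"]==0]=-99
k=((z>24)&(z<38)).astype(np.uint8);k[:,:200]=0;k[:,310:]=0
print("plate z",np.median(z[k>0]))
cs,hi=cv2.findContours(k,cv2.RETR_CCOMP,cv2.CHAIN_APPROX_NONE);C=[]
for c,q in zip(cs,hi[0]):
    if q[3]>=0 and len(c)>40:
        P=ray("wrist",c.reshape(-1,2),30,m)[:,:2].astype(np.float32)
        e=cv2.fitEllipse(P);print(np.round(e[0],1),np.round(e[1],1));C.append(e[0])
    elif q[3]<0 and len(c)>100: print("outer",cv2.minAreaRect(ray("wrist",c.reshape(-1,2),30,m)[:,:2].astype(np.float32)))
C=np.array(C);print(np.linalg.norm(np.diff(C,axis=0),axis=1))
E
```

```text
plate z 30.483054124699965
outer ((544.2027587890625, -193.53021240234375), (246.90956115722656, 74.4374008178711), 54.46356964111328)
[ 517.8 -230.7] [45.4 46.3]
[ 555.9 -177.2] [46.1 46.5]
[ 593.8 -123.8] [46.  46.4]
[65.75241822 65.46806638]
```

Emit:
servo_tool([
  [1, [0, 0, 0], [0, 0, -8.5]],
  [1, [0, 0, 0], [0, 0, -8.5]],
  [1, [0, 0, 0], [0, 0, -8.5]],
  [1, [0, 0, 0], [0, 0, -8.5]],
  [1, [0, 0, 0], [0, 0, -8.5]],
  [1, [0, 0, 0], [0, 0, 0]],
])

```text
time_s: 2.35
ee_pos: [536.8, -204.7, 241.5]
orientation: [-2.081, -2.354, 0.0]
force: [0.4, 0.4, 0.3]
grip_width: 86.9
grasp_force: 0.0
```

Emit:
servo_tool([
  [1, [4.4, 0.85, 0], [0, 0, 0]],
  [1, [4.4, 0.85, 0], [0, 0, 0]],
  [1, [4.4, 0.85, 0], [0, 0, 0]],
  [1, [4.4, 0.85, 0], [0, 0, 0]],
  [1, [4.4, 0.85, 0], [0, 0, 0]],
  [1, [4.4, 0.85, 0], [0, 0, 0]],
  [1, [4.4, 0.85, 0], [0, 0, 0]],
  [1, [0, 0, 0], [0, 0, 0]],
  [1, [0, 0, 0], [0, 0, 0]],
])

```text
time_s: 3.25
ee_pos: [557.8, 109.6, 241.4]
orientation: [-2.084, -2.351, 0.0]
force: [-0.3, -0.5, -0.2]
grip_width: 86.9
grasp_force: 0.0
```

```bash
python3 - <<'E'
from h import *
p,d=arm.grab_frame("wrist");cv2.imwrite("pics/w_car.png",p);np.savez("w_car.npz",p=p,d=d)
m=arm.camera_model("wrist")
import pickle;pickle.dump(m,open("w_car.pkl","wb"))
W=zmap(d,m);z=W[...,2];z[d==0]=-99
k=((z>84)&(z<130)&(abs(W[...,0]-552)<90)).astype(np.uint8)
n,l,s,c=cv2.connectedComponentsWithStats(k)
for i in range(1,n):
    if s[i,4]<60: continue
    zz=z[l==i];t=np.percentile(zz,90);q=(l==i)&(z>t-5)
    P=W[q][:,:2].astype(np.float32);(ctr,r)=cv2.minEnclosingCircle(P)
    print(s[i].tolist(),"top",round(t,1),"n",q.sum(),"median",np.median(P,0).round(1),"circ",np.round(ctr,1),round(r,1))
E
```

```text
[242, 0, 26, 35, 739] top 107.1 n 602 median [539.5 262. ] circ [539.2 262.3] 11.5
[237, 64, 43, 47, 1571] top 120.4 n 1553 median [549.2 203.8] circ [549.2 203.5] 18.3
[244, 138, 35, 36, 968] top 109.2 n 946 median [559.3 144.7] circ [559.2 144.3] 16.3
[252, 198, 24, 30, 523] top 123.9 n 121 median [568.9  86.7] circ [569.3  85.3] 6.1
```

View pics/w_car.png

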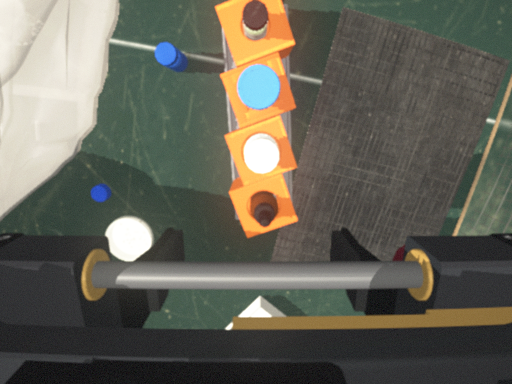

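The wrist view shows the vial, tube, jar and dropper caps at about (256,15), (259,88), (262,154) and (264,212). These agree with the world estimates. I'll start with the dropper.

Emit:
servo_tool([
  [1, [-2.53, 0.82, 0], [0, 0, 0]],
  [1, [0, 0, 3.0], [0, 0, 0]],
  [1, [0, 0, 3.0], [0, 0, 0]],
  [1, [0, 0, 3.0], [0, 0, 0]],
  [1, [0, 0, 3.0], [0, 0, 0]],
  [1, [0, 0, 1.1], [0, 0, 0]],
  [1, [0, 0, 1.0], [0, 0, 0]],
  [1, [0, 0, 0], [0, 0, 0]],
  [1, [0, 0, 0], [0, 0, 0]],
], grip_force=12)

```text
time_s: 4.2
ee_pos: [570.0, 84.1, 101.7]
orientation: [2.081, 2.352, 0.002]
force: [0.3, -0.0, 0.1]
grip_width: 87.1
grasp_force: 0.0
```

Emit:
servo_tool([
  [0, [0, 0, 0], [0, 0, 0]],
  [0, [0, 0, 0], [0, 0, 0]],
  [0, [0, 0, 0], [0, 0, 0]],
  [0, [0, 0, 0], [0, 0, 0]],
  [0, [0, 0, 0], [0, 0, 0]],
  [0, [0, 0, 0], [0, 0, 0]],
  [0, [0, 0, 0], [0, 0, 0]],
  [0, [0, 0, 0], [0, 0, 0]],
])

```text
time_s: 5.0
ee_pos: [569.2, 84.3, 100.5]
orientation: [-2.08, -2.354, 0.0]
force: [-0.2, -0.3, 0.2]
grip_width: 30.7
grasp_force: 0.4
```

Emit:
servo_tool([
  [0, [0, 0, 0], [0, 0, 0]],
  [0, [0, 0, 0], [0, 0, 0]],
  [0, [0, 0, 0], [0, 0, 0]],
  [0, [0, 0, 0], [0, 0, 0]],
  [0, [0, 0, 0], [0, 0, 0]],
])

```text
time_s: 5.5
ee_pos: [569.3, 84.3, 100.5]
orientation: [2.08, 2.354, -0.0]
force: [-0.7, -0.6, 0.4]
grip_width: 30.5
grasp_force: 12.0
```

Emit:
servo_tool([
  [0, [0, 0, -0.5], [0, 0, 0]],
  [0, [0, 0, -0.5], [0, 0, 0]],
  [0, [0, 0, -1.0], [0, 0, 0]],
  [0, [0, 0, 0], [0, 0, 0]],
  [0, [0, 0, 0], [0, 0, 0]],
])

```text
time_s: 6.0
ee_pos: [569.6, 84.2, 121.0]
orientation: [2.08, 2.353, 0.001]
force: [0.4, 0.3, -0.8]
grip_width: 30.4
grasp_force: 12.0
```

```bash
python3 - <<'E'
from h import *
s=arm.read_state();print(s["force"],s["grip_width"],s["grasp_force"],s["ee_pos"])
p,d=arm.grab_frame("wrist");q,_=arm.grab_frame("scene")
cv2.imwrite("pics/g1.png",np.hstack([cv2.resize(p[150:384,130:390],(400,360)),cv2.resize(q[130:280,150:310],(384,360))]))
E
```

```text
[ 0.44568852  0.25375386 -0.81368908] 30.404133820230378 11.991499811410904 [569.57418007  84.23858159 121.04300458]
```

View pics/g1.png

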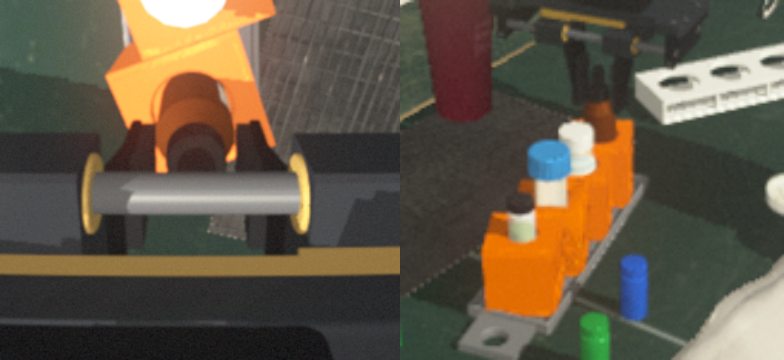

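Emit:
servo_tool([
  [0, [0, 0, -4.3], [0, 0, 0]],
  [0, [0, 0, -4.3], [0, 0, 0]],
  [0, [0, 0, -4.3], [0, 0, 0]],
  [0, [-3.49, -0.03, 0], [0, 0, 0]],
  [0, [-3.49, -0.03, 0], [0, 0, 0]],
  [0, [-3.49, -0.03, 0], [0, 0, 0]],
  [0, [-3.49, -0.03, 0], [0, 0, 0]],
  [0, [-3.49, -0.03, 0], [0, 0, 0]],
  [0, [-3.49, -0.03, 0], [0, 0, 0]],
  [0, [0, 0, 0], [0, 0, 8.56]],
  [0, [0, 0, 0], [0, 0, 8.56]],
  [0, [0, 0, 0], [0, 0, 8.56]],
])

```text
time_s: 7.3
ee_pos: [593.0, -124.1, 249.0]
orientation: [-2.557, -1.824, 0.001]
force: [0.5, 0.8, -0.6]
grip_width: 30.3
grasp_force: 12.0
```

Emit:
servo_tool([
  [0, [0, 0, 0], [0, 0, 8.56]],
  [0, [0, 0, 0], [0, 0, 8.56]],
  [0, [0, 0, 0], [0, 0, 0]],
  [0, [0, 0, 0], [0, 0, 0]],
])

```text
time_s: 7.7
ee_pos: [593.2, -123.7, 249.3]
orientation: [-2.792, -1.439, 0.001]
force: [0.6, 0.6, 1.0]
grip_width: 30.4
grasp_force: 12.0
```

```bash
python3 - <<'E'
from h import *
s=arm.read_state();print(s["force"],s["grip_width"],s["grasp_force"],s["ee_pos"])
p,d=arm.grab_frame("wrist");q,_=arm.grab_frame("scene")
cv2.imwrite("pics/g2.png",np.hstack([cv2.resize(p[150:384,130:390],(400,360)),cv2.resize(q[50:200,230:390],(384,360))]))
E
```

```text
[0.58443414 0.56415712 0.98492142] 30.359074375340022 11.999861150979996 [ 593.15362922 -123.6667173   249.28181768]
```

View pics/g2.png

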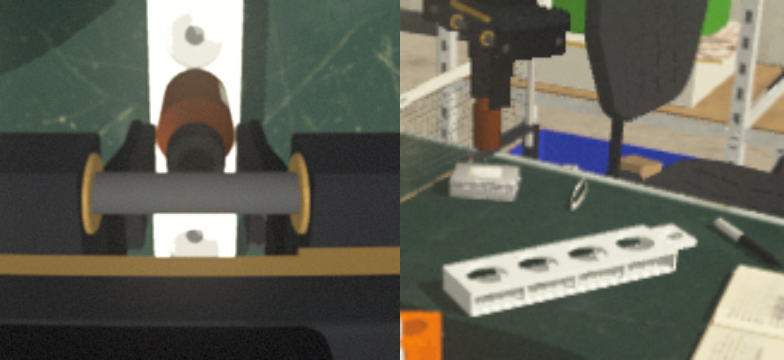

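Emit:
servo_tool([
  [0, [0, 0, 4.0], [0, 0, 0]],
  [0, [0, 0, 4.0], [0, 0, 0]],
  [0, [0, 0, 4.0], [0, 0, 0]],
  [0, [0, 0, 3.0], [0, 0, 0]],
  [0, [0, 0, 1.0], [0, 0, 0]],
  [0, [0, 0, 0.5], [0, 0, 0]],
  [0, [0, 0, 0.4], [0, 0, 0]],
  [0, [0, 0, 0.2], [0, 0, 0]],
  [0, [0, 0, 0.1], [0, 0, 0]],
  [0, [0, 0, 0], [0, 0, 0]],
  [0, [0, 0, 0], [0, 0, 0]],
])

```text
time_s: 8.9
ee_pos: [593.5, -123.8, 78.1]
orientation: [2.795, 1.432, 0.001]
force: [0.9, -0.6, -0.3]
grip_width: 30.0
grasp_force: 12.0
```

Emit:
servo_tool([
  [0, [0, 0, 0.1], [0, 0, 0]],
  [0, [0, 0, 0.1], [0, 0, 0]],
  [0, [0, 0, 0.1], [0, 0, 0]],
  [0, [0, 0, 0.1], [0, 0, 0]],
  [0, [0, 0, 0], [0, 0, 0]],
  [0, [0, 0, 0], [0, 0, 0]],
])

```text
time_s: 9.5
ee_pos: [593.2, -123.8, 73.5]
orientation: [2.796, 1.433, -0.0]
force: [-1.2, 0.2, -0.1]
grip_width: 30.4
grasp_force: 12.0
```

Emit:
servo_tool([
  [0, [0, 0, 0.1], [0, 0, 0]],
  [0, [0, 0, 0.05], [0, 0, 0]],
  [0, [0, 0, 0], [0, 0, 0]],
  [0, [0, 0, 0], [0, 0, 0]],
])

```text
time_s: 9.9
ee_pos: [593.5, -123.6, 72.5]
orientation: [2.795, 1.433, 0.001]
force: [-0.8, 1.3, 6.0]
grip_width: 30.7
grasp_force: 12.0
```

Emit:
servo_tool([
  [0.5, [0, 0, 0], [0, 0, 0]],
  [0.6, [0, 0, 0], [0, 0, 0]],
  [1, [0, 0, 0], [0, 0, 0]],
  [1, [0, 0, 0], [0, 0, 0]],
  [1, [0, 0, 0], [0, 0, 0]],
  [1, [0, 0, 0], [0, 0, 0]],
])

```text
time_s: 10.5
ee_pos: [593.2, -123.8, 72.0]
orientation: [2.796, 1.433, -0.0]
force: [0.3, 0.1, -0.3]
grip_width: 70.4
grasp_force: 0.0
```

Emit:
servo_tool([
  [1, [0, 0, -2.0], [0, 0, 0]],
  [1, [0, 0, -4.0], [0, 0, 0]],
  [1, [0, 0, -4.0], [0, 0, 0]],
  [1, [0, 0, -4.0], [0, 0, 0]],
  [1, [0, 0, -3.0], [0, 0, 0]],
  [1, [0, 0, 0], [0, 0, 0]],
])

```text
time_s: 11.1
ee_pos: [595.2, -123.8, 247.1]
orientation: [2.792, 1.43, 0.009]
force: [1.0, 0.3, -0.4]
grip_width: 87.0
grasp_force: 0.0
```

```bash
cat > look.py <<'E'
from h import *
import sys
def tops(n):
    m=arm.camera_model(n);p,d=arm.grab_frame(n);W=zmap(d,m);z=W[...,2];z[d==0]=-99
    k=((z>40)&(z<130)&(abs(W[...,0]-540)<100)&(W[...,1]<-90)&(W[...,1]>-320)).astype(np.uint8)
    if n=="wrist":k[220:]=0
    N,l,s,c=cv2.connectedComponentsWithStats(k)
    for i in range(1,N):
        if s[i,4]<40: continue
        t=np.percentile(z[l==i],95);q=(l==i)&(z>t-4);P=W[q][:,:2].astype(np.float32);c,r=cv2.minEnclosingCircle(P)
        print(n,s[i].tolist(),"top",round(float(t),1),"circ",np.round(c,1),round(r,1))
    return p
E
python3 -c "
from look import *
s=arm.read_state();print(s['time_s'],s['ee_pos'])
tops('top');p=tops('wrist');cv2.imwrite('pics/w3.png',p)"
```

```text
11.1 [ 595.19181214 -123.8087727   247.09199823]
wrist [242, 164, 27, 29, 601] top 96.5 circ [ 596.6 -121. ] 5.3
```

View pics/w3.png

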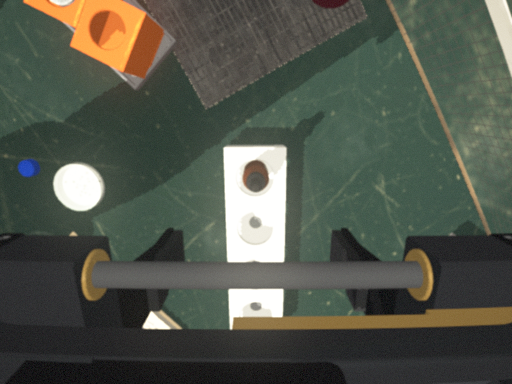

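The dropper stands in hole 4 at wrist (256,178), with its top at 96.5 mm as expected. The jar is next.

Emit:
servo_tool([
  [1, [3.29, -3.07, 0], [0, 0, 0]],
  [1, [3.29, -3.07, 0], [0, 0, 0]],
  [1, [3.29, -3.07, 0], [0, 0, 0]],
  [1, [3.29, -3.07, 0], [0, 0, 0]],
  [1, [3.29, -3.07, 0], [0, 0, 0]],
  [1, [3.29, -3.07, 0], [0, 0, 0]],
  [1, [0, 0, 0], [0, 0, -8.56]],
  [1, [0, 0, 0], [0, 0, -8.56]],
  [1, [0, 0, 0], [0, 0, -8.56]],
  [1, [0, 0, 0], [0, 0, -8.56]],
  [1, [0, 0, 0], [0, 0, -8.56]],
  [1, [0, 0, 0], [0, 0, 0]],
])

```text
time_s: 12.4
ee_pos: [558.4, 143.7, 240.4]
orientation: [-2.076, -2.355, 0.003]
force: [0.3, -0.3, 0.4]
grip_width: 87.1
grasp_force: 0.0
```

Emit:
servo_tool([
  [1, [0, 0, 0], [0, 0, 0]],
  [1, [0, 0, 0], [0, 0, 0]],
])

```text
time_s: 12.6
ee_pos: [558.8, 143.9, 241.5]
orientation: [-2.084, -2.35, 0.001]
force: [-0.3, 0.2, -0.3]
grip_width: 87.0
grasp_force: 0.0
```

Emit:
servo_tool([
  [1, [0, 0.05, 3.0], [0, 0, 0]],
  [1, [0, 0, 3.0], [0, 0, 0]],
  [1, [0, 0, 3.0], [0, 0, 0]],
  [1, [0, 0, 3.0], [0, 0, 0]],
  [1, [0, 0, 1.2], [0, 0, 0]],
  [1, [0, 0, 1.0], [0, 0, 0]],
  [1, [0, 0, 0], [0, 0, 0]],
  [1, [0, 0, 0], [0, 0, 0]],
])

```text
time_s: 13.4
ee_pos: [560.2, 144.4, 101.1]
orientation: [2.08, 2.353, 0.002]
force: [0.1, -0.4, 0.7]
grip_width: 87.4
grasp_force: 0.0
```

Emit:
servo_tool([
  [0, [0, 0, 0], [0, 0, 0]],
  [0, [0, 0, 0], [0, 0, 0]],
  [0, [0, 0, 0], [0, 0, 0]],
  [0, [0, 0, 0], [0, 0, 0]],
  [0, [0, 0, 0], [0, 0, 0]],
  [0, [0, 0, 0], [0, 0, 0]],
  [0, [0, 0, 0], [0, 0, 0]],
  [0, [0, 0, 0], [0, 0, 0]],
  [0, [0, 0, 0], [0, 0, 0]],
  [0, [0, 0, 0], [0, 0, 0]],
])

```text
time_s: 14.4
ee_pos: [559.5, 144.1, 100.0]
orientation: [2.08, 2.354, -0.0]
force: [-0.3, -0.2, -0.2]
grip_width: 32.1
grasp_force: 12.0
```

Emit:
servo_tool([
  [0, [0, 0, -1.0], [0, 0, 0]],
  [0, [0, 0, -3.0], [0, 0, 0]],
  [0, [0, 0, -4.0], [0, 0, 0]],
  [0, [0, 0, -4.0], [0, 0, 0]],
  [0, [0, 0, -3.0], [0, 0, 0]],
  [0, [-4.55, -0.61, 0], [0, 0, 0]],
  [0, [-4.55, -0.61, 0], [0, 0, 0]],
  [0, [-4.55, -0.61, 0], [0, 0, 0]],
  [0, [-4.55, -0.61, 0], [0, 0, 0]],
  [0, [-4.55, -0.61, 0], [0, 0, 0]],
  [0, [-4.55, -0.61, 0], [0, 0, 0]],
  [0, [-4.55, -0.61, 0], [0, 0, 0]],
])

```text
time_s: 15.6
ee_pos: [556.1, -178.9, 251.1]
orientation: [2.079, 2.354, 0.001]
force: [1.1, 0.7, -0.3]
grip_width: 32.4
grasp_force: 12.0
```

Emit:
servo_tool([
  [0, [0, 0, 0], [0, 0, 8.56]],
  [0, [0, 0, 0], [0, 0, 8.56]],
  [0, [0, 0, 0], [0, 0, 8.56]],
  [0, [0, 0, 0], [0, 0, 8.56]],
  [0, [0, 0, 0], [0, 0, 8.56]],
  [0, [0, 0, 0], [0, 0, 0]],
  [0, [0, 0, 0], [0, 0, 0]],
])

```text
time_s: 16.3
ee_pos: [556.4, -177.0, 250.6]
orientation: [2.792, 1.439, 0.001]
force: [-0.1, -0.0, 0.4]
grip_width: 32.4
grasp_force: 12.0
```

Emit:
servo_tool([
  [0, [0, 0, 4.0], [0, 0, 0]],
  [0, [0, 0, 4.0], [0, 0, 0]],
  [0, [0, 0, 4.0], [0, 0, 0]],
  [0, [0, 0, 4.0], [0, 0, 0]],
  [0, [0, 0, 2.0], [0, 0, 0]],
  [0, [0, 0, 0.8], [0, 0, 0]],
  [0, [0, 0, 0.3], [0, 0, 0]],
  [0, [0, 0, 0.1], [0, 0, 0]],
  [0, [0, 0, 0.1], [0, 0, 0]],
  [0, [0, 0, 0.1], [0, 0, 0]],
  [0, [0, 0, 0], [0, 0, 0]],
  [0, [0, 0, 0], [0, 0, 0]],
])

```text
time_s: 17.5
ee_pos: [556.5, -177.3, 56.4]
orientation: [2.795, 1.433, 0.0]
force: [0.2, -0.6, -0.3]
grip_width: 31.8
grasp_force: 12.0
```

Emit:
servo_tool([
  [0, [0, 0, 0.1], [0, 0, 0]],
  [0, [0, 0, 0.1], [0, 0, 0]],
  [0, [0, 0, 0], [0, 0, 0]],
  [0, [0, 0, 0], [0, 0, 0]],
])

```text
time_s: 17.9
ee_pos: [556.3, -177.2, 54.1]
orientation: [2.796, 1.433, -0.0]
force: [-0.1, 0.3, -1.1]
grip_width: 32.2
grasp_force: 12.0
```

Emit:
servo_tool([
  [0, [0, 0, 0.1], [0, 0, 0]],
  [0, [0, 0, 0], [0, 0, 0]],
  [0, [0, 0, 0], [0, 0, 0]],
])

```text
time_s: 18.2
ee_pos: [556.6, -177.1, 53.8]
orientation: [2.795, 1.433, 0.001]
force: [-2.1, 1.2, 8.3]
grip_width: 32.2
grasp_force: 12.0
```

Emit:
servo_tool([
  [0.5, [0, 0, 0], [0, 0, 0]],
  [0.6, [0, 0, 0], [0, 0, 0]],
  [1, [0, 0, 0], [0, 0, 0]],
  [1, [0, 0, 0], [0, 0, 0]],
  [1, [0, 0, 0], [0, 0, 0]],
  [1, [0, 0, 0], [0, 0, 0]],
  [1, [0, 0, -2.0], [0, 0, 0]],
  [1, [0, 0, -4.0], [0, 0, 0]],
  [1, [0, 0, -4.5], [0, 0, 0]],
  [1, [0, 0, -4.5], [0, 0, 0]],
  [1, [0, 0, -4.5], [0, 0, 0]],
  [1, [0, 0, 0], [0, 0, 0]],
])

```text
time_s: 19.4
ee_pos: [558.9, -177.5, 255.0]
orientation: [2.789, 1.429, 0.011]
force: [1.2, 0.6, 0.0]
grip_width: 86.9
grasp_force: 0.0
```

```bash
python3 -c "
from look import *
s=arm.read_state();print(s['time_s'],s['ee_pos'])
p=tops('wrist')"
```

```text
19.4 [ 558.94682857 -177.50609954  254.95703115]
wrist [238, 107, 28, 28, 610] top 96.7 circ [ 596.6 -120.9] 5.5
wrist [238, 165, 28, 29, 645] top 63.5 circ [ 557.9 -174.8] 16.2
```

Emit:
servo_tool([
  [1, [3.85, -3.01, 0], [0, 0, 0]],
  [1, [3.85, -3.01, 0], [0, 0, 0]],
  [1, [3.85, -3.01, 0], [0, 0, 0]],
  [1, [3.85, -3.01, 0], [0, 0, 0]],
  [1, [3.85, -3.01, 0], [0, 0, 0]],
  [1, [3.85, -3.01, 0], [0, 0, 0]],
  [1, [3.85, -3.01, 0], [0, 0, 0]],
  [1, [3.85, -3.01, 0], [0, 0, 0]],
  [1, [3.85, -3.01, 0], [0, 0, 0]],
  [1, [0, 0, 0], [0, 0, -8.56]],
  [1, [0, 0, 0], [0, 0, -8.56]],
  [1, [0, 0, 0], [0, 0, -8.56]],
])

```text
time_s: 20.65
ee_pos: [538.1, 262.6, 246.4]
orientation: [-2.4, -2.027, 0.003]
force: [1.0, -0.0, 1.1]
grip_width: 87.0
grasp_force: 0.0
```

Emit:
servo_tool([
  [1, [0, 0, 0], [0, 0, -8.56]],
  [1, [0, 0, 0], [0, 0, -8.56]],
  [1, [0, 0, 0], [0, 0, 0]],
  [1, [0, 0, 0], [0, 0, 0]],
])

```text
time_s: 21.05
ee_pos: [538.5, 262.0, 247.1]
orientation: [-2.085, -2.349, 0.002]
force: [-0.3, 0.0, 0.0]
grip_width: 87.0
grasp_force: 0.0
```

Emit:
servo_tool([
  [1, [0, 0.07, 3.0], [0, 0, 0]],
  [1, [0, 0, 3.0], [0, 0, 0]],
  [1, [0, 0, 3.0], [0, 0, 0]],
  [1, [0, 0, 3.0], [0, 0, 0]],
  [1, [0, 0, 1.6], [0, 0, 0]],
  [1, [0, 0, 1.2], [0, 0, 0]],
  [1, [0, 0, 0], [0, 0, 0]],
  [1, [0, 0, 0], [0, 0, 0]],
  [1, [0, 0, 0], [0, 0, 0]],
])

```text
time_s: 21.95
ee_pos: [540.2, 262.8, 101.4]
orientation: [2.08, 2.353, 0.003]
force: [0.5, 0.1, 0.2]
grip_width: 86.8
grasp_force: 0.0
```

Emit:
servo_tool([
  [0, [0, 0, 0], [0, 0, 0]],
  [0, [0, 0, 0], [0, 0, 0]],
  [0, [0, 0, 0], [0, 0, 0]],
  [0, [0, 0, 0], [0, 0, 0]],
  [0, [0, 0, 0], [0, 0, 0]],
  [0, [0, 0, 0], [0, 0, 0]],
  [0, [0, 0, 0], [0, 0, 0]],
  [0, [0, 0, 0], [0, 0, 0]],
  [0, [0, 0, 0], [0, 0, 0]],
  [0, [0, 0, 0], [0, 0, 0]],
  [0, [0, 0, 0], [0, 0, 0]],
  [0, [0, 0, 0], [0, 0, 0]],
])

```text
time_s: 23.15
ee_pos: [539.5, 262.3, 100.0]
orientation: [2.08, 2.354, -0.0]
force: [-0.1, -0.1, -0.1]
grip_width: 22.5
grasp_force: 12.0
```

Emit:
servo_tool([
  [0, [0, 0, -1.0], [0, 0, 0]],
  [0, [0, 0, -3.0], [0, 0, 0]],
  [0, [0, 0, -4.0], [0, 0, 0]],
  [0, [0, 0, -4.0], [0, 0, 0]],
  [0, [0, 0, -3.0], [0, 0, 0]],
])

```text
time_s: 23.65
ee_pos: [539.6, 262.9, 253.6]
orientation: [2.079, 2.354, 0.004]
force: [0.1, 1.2, -0.0]
grip_width: 22.7
grasp_force: 12.0
```

Emit:
servo_tool([
  [0, [-4.46, -1.05, 0], [0, 0, 0]],
  [0, [-4.46, -1.05, 0], [0, 0, 0]],
  [0, [-4.46, -1.05, 0], [0, 0, 0]],
  [0, [-4.46, -1.05, 0], [0, 0, 0]],
  [0, [-4.46, -1.05, 0], [0, 0, 0]],
  [0, [-4.46, -1.05, 0], [0, 0, 0]],
  [0, [-4.46, -1.05, 0], [0, 0, 0]],
  [0, [-4.46, -1.05, 0], [0, 0, 0]],
  [0, [-4.46, -1.05, 0], [0, 0, 0]],
  [0, [-4.46, -1.05, 0], [0, 0, 0]],
  [0, [-4.46, -1.05, 0], [0, 0, 0]],
  [0, [-4.46, -1.05, 0], [0, 0, 0]],
])

```text
time_s: 24.85
ee_pos: [479.9, -285.9, 251.1]
orientation: [2.079, 2.354, 0.0]
force: [0.1, -0.2, 0.4]
grip_width: 22.8
grasp_force: 12.0
```

Emit:
servo_tool([
  [0, [0, 0, 0], [0, 0, 8.56]],
  [0, [0, 0, 0], [0, 0, 8.56]],
  [0, [0, 0, 0], [0, 0, 8.56]],
  [0, [0, 0, 0], [0, 0, 8.56]],
  [0, [0, 0, 0], [0, 0, 8.56]],
  [0, [0, 0, 0], [0, 0, 0]],
  [0, [0, 0, 0], [0, 0, 0]],
])

```text
time_s: 25.55
ee_pos: [480.4, -284.1, 250.6]
orientation: [2.792, 1.439, 0.0]
force: [0.1, 0.8, -0.5]
grip_width: 22.6
grasp_force: 12.0
```

Same height budget as the jar, so I expect contact at about TCP z = 54.

Emit:
servo_tool([
  [0, [0, 0, 4.0], [0, 0, 0]],
  [0, [0, 0, 4.0], [0, 0, 0]],
  [0, [0, 0, 4.0], [0, 0, 0]],
  [0, [0, 0, 4.0], [0, 0, 0]],
  [0, [0, 0, 2.0], [0, 0, 0]],
  [0, [0, 0, 0.8], [0, 0, 0]],
  [0, [0, 0, 0.3], [0, 0, 0]],
  [0, [0, 0, 0.1], [0, 0, 0]],
  [0, [0, 0, 0.1], [0, 0, 0]],
  [0, [0, 0, 0.1], [0, 0, 0]],
  [0, [0, 0, 0], [0, 0, 0]],
  [0, [0, 0, 0], [0, 0, 0]],
])

```text
time_s: 26.75
ee_pos: [480.4, -284.4, 56.4]
orientation: [2.795, 1.432, 0.0]
force: [-0.4, -0.2, -0.6]
grip_width: 22.6
grasp_force: 12.0
```

Emit:
servo_tool([
  [0, [0, 0, 0.1], [0, 0, 0]],
  [0, [0, 0, 0.1], [0, 0, 0]],
  [0, [0, 0, 0], [0, 0, 0]],
  [0, [0, 0, 0], [0, 0, 0]],
])

```text
time_s: 27.15
ee_pos: [480.3, -284.3, 54.0]
orientation: [-2.796, -1.433, 0.0]
force: [-0.5, -0.1, -0.2]
grip_width: 22.5
grasp_force: 12.0
```

Emit:
servo_tool([
  [0, [0, 0, 0.08], [0, 0, 0]],
  [0, [0, 0, 0], [0, 0, 0]],
  [0, [0, 0, 0], [0, 0, 0]],
])

```text
time_s: 27.45
ee_pos: [480.4, -284.3, 53.8]
orientation: [2.796, 1.432, -0.0]
force: [-2.6, 0.3, 5.7]
grip_width: 22.7
grasp_force: 12.0
```

Emit:
servo_tool([
  [0.4, [0, 0, 0], [0, 0, 0]],
  [0.5, [0, 0, 0], [0, 0, 0]],
  [1, [0, 0, 0], [0, 0, 0]],
  [1, [0, 0, 0], [0, 0, 0]],
  [1, [0, 0, 0], [0, 0, 0]],
  [1, [0, 0, 0], [0, 0, 0]],
  [1, [0, 0, -2.0], [0, 0, 0]],
  [1, [0, 0, -4.0], [0, 0, 0]],
  [1, [0, 0, -4.5], [0, 0, 0]],
  [1, [0, 0, -4.5], [0, 0, 0]],
  [1, [0, 0, -4.5], [0, 0, 0]],
  [1, [0, 0, 0], [0, 0, 0]],
])

```text
time_s: 28.65
ee_pos: [482.7, -285.2, 254.9]
orientation: [2.788, 1.429, 0.008]
force: [1.8, -0.5, -0.8]
grip_width: 86.4
grasp_force: 0.0
```

```bash
python3 -c "
from look import *
s=arm.read_state();print(s['time_s'],s['ee_pos'])
p=tops('wrist')"
```

```text
28.65 [ 482.74804766 -285.20224286  254.93839783]
wrist [237, 0, 27, 11, 202] top 56.6 circ [ 591.9 -130.3] 10.8
wrist [236, 40, 30, 35, 813] top 63.7 circ [ 558.2 -174.9] 16.2
wrist [243, 167, 19, 22, 338] top 61.6 circ [ 482.5 -281.9] 11.2
```

Emit:
servo_tool([
  [1, [3.97, -2.08, 0], [0, 0, 0]],
  [1, [3.97, -2.08, 0], [0, 0, 0]],
  [1, [3.97, -2.08, 0], [0, 0, 0]],
  [1, [3.97, -2.08, 0], [0, 0, 0]],
  [1, [3.97, -2.08, 0], [0, 0, 0]],
  [1, [3.97, -2.08, 0], [0, 0, 0]],
  [1, [3.97, -2.08, 0], [0, 0, 0]],
  [1, [3.97, -2.08, 0], [0, 0, 0]],
  [1, [3.97, -2.08, 0], [0, 0, 0]],
  [1, [3.97, -2.08, 0], [0, 0, 0]],
  [1, [3.97, -2.08, 0], [0, 0, 0]],
  [1, [0, 0, 0], [0, 0, -8.56]],
])

```text
time_s: 29.9
ee_pos: [547.3, 211.4, 246.8]
orientation: [-2.672, -1.644, 0.001]
force: [-0.2, -0.1, 0.5]
grip_width: 86.7
grasp_force: 0.0
```

Emit:
servo_tool([
  [1, [0, 0, 0], [0, 0, -8.56]],
  [1, [0, 0, 0], [0, 0, -8.56]],
  [1, [0, 0, 0], [0, 0, -8.56]],
  [1, [0, 0, 0], [0, 0, -8.56]],
  [1, [0, 0, 0], [0, 0, 0]],
  [1, [0, 0, 0], [0, 0, 0]],
])

```text
time_s: 30.5
ee_pos: [549.3, 203.6, 247.3]
orientation: [-2.085, -2.349, 0.002]
force: [-0.2, -0.5, -0.7]
grip_width: 87.0
grasp_force: 0.0
```

Emit:
servo_tool([
  [1, [0, 0, 3.0], [0, 0, 0]],
  [1, [0, 0, 3.0], [0, 0, 0]],
  [1, [0, 0, 3.0], [0, 0, 0]],
  [1, [0, 0, 3.0], [0, 0, 0]],
  [1, [0, 0, 1.2], [0, 0, 0]],
  [1, [0, 0, 0.6], [0, 0, 0]],
  [1, [0, 0, 0], [0, 0, 0]],
  [1, [0, 0, 0], [0, 0, 0]],
  [1, [0, 0, 0], [0, 0, 0]],
], grip_force=18)

```text
time_s: 31.4
ee_pos: [550.3, 204.1, 111.5]
orientation: [2.08, 2.353, 0.002]
force: [0.0, 0.1, -0.5]
grip_width: 87.1
grasp_force: 0.0
```

Emit:
servo_tool([
  [0, [0, 0, 0], [0, 0, 0]],
  [0, [0, 0, 0], [0, 0, 0]],
  [0, [0, 0, 0], [0, 0, 0]],
  [0, [0, 0, 0], [0, 0, 0]],
  [0, [0, 0, 0], [0, 0, 0]],
  [0, [0, 0, 0], [0, 0, 0]],
  [0, [0, 0, 0], [0, 0, 0]],
  [0, [0, 0, 0], [0, 0, 0]],
  [0, [0, 0, 0], [0, 0, 0]],
  [0, [0, 0, 0], [0, 0, 0]],
])

```text
time_s: 32.4
ee_pos: [549.6, 203.8, 110.2]
orientation: [2.08, 2.354, -0.0]
force: [0.5, -0.2, 0.4]
grip_width: 37.6
grasp_force: 18.0
```

Emit:
servo_tool([
  [0, [0, 0, -1.0], [0, 0, 0]],
  [0, [0, 0, -3.0], [0, 0, 0]],
  [0, [0, 0, -4.0], [0, 0, 0]],
  [0, [0, 0, -4.0], [0, 0, 0]],
  [0, [0, 0, -3.0], [0, 0, 0]],
  [0, [0, 0, 0], [0, 0, 0]],
])

```text
time_s: 33.0
ee_pos: [550.9, 205.1, 265.5]
orientation: [2.078, 2.352, 0.01]
force: [0.2, 0.6, -0.6]
grip_width: 37.3
grasp_force: 18.0
```

Emit:
servo_tool([
  [0, [-4.27, -0.85, 0], [0, 0, 0]],
  [0, [-4.27, -0.85, 0], [0, 0, 0]],
  [0, [-4.27, -0.85, 0], [0, 0, 0]],
  [0, [-4.27, -0.85, 0], [0, 0, 0]],
  [0, [-4.27, -0.85, 0], [0, 0, 0]],
  [0, [-4.27, -0.85, 0], [0, 0, 0]],
  [0, [-4.27, -0.85, 0], [0, 0, 0]],
  [0, [-4.27, -0.85, 0], [0, 0, 0]],
  [0, [-4.27, -0.85, 0], [0, 0, 0]],
  [0, [-4.27, -0.85, 0], [0, 0, 0]],
])

```text
time_s: 34.0
ee_pos: [517.2, -232.0, 260.3]
orientation: [2.08, 2.354, -0.0]
force: [0.5, -0.3, -0.0]
grip_width: 37.3
grasp_force: 18.0
```

Emit:
servo_tool([
  [0, [0, 0, 0], [0, 0, 8.56]],
  [0, [0, 0, 0], [0, 0, 8.56]],
  [0, [0, 0, 0], [0, 0, 8.56]],
  [0, [0, 0, 0], [0, 0, 8.56]],
  [0, [0, 0, 0], [0, 0, 8.56]],
  [0, [0, 0, 0], [0, 0, 0]],
  [0, [0, 0, 0], [0, 0, 0]],
])

```text
time_s: 34.7
ee_pos: [517.7, -230.2, 260.2]
orientation: [-2.792, -1.439, 0.0]
force: [0.0, -0.5, -0.9]
grip_width: 37.6
grasp_force: 18.0
```

Emit:
servo_tool([
  [0, [0, 0, 4.0], [0, 0, 0]],
  [0, [0, 0, 4.0], [0, 0, 0]],
  [0, [0, 0, 3.0], [0, 0, 0]],
  [0, [0, 0, 2.0], [0, 0, 0]],
  [0, [0, 0, 1.0], [0, 0, 0]],
  [0, [0, 0, 0.6], [0, 0, 0]],
  [0, [0, 0, 0.3], [0, 0, 0]],
  [0, [0, 0, 0.1], [0, 0, 0]],
  [0, [0, 0, 0], [0, 0, 0]],
  [0, [0, 0, 0], [0, 0, 0]],
  [0, [0, 0, 0], [0, 0, 0]],
])

```text
time_s: 35.8
ee_pos: [518.0, -230.5, 110.8]
orientation: [2.795, 1.432, 0.001]
force: [-0.4, 0.3, -0.1]
grip_width: 37.8
grasp_force: 18.0
```

Emit:
servo_tool([
  [0, [0, 0, 0.1], [0, 0, 0]],
  [0, [0, 0, 0.1], [0, 0, 0]],
  [0, [0, 0, 0.1], [0, 0, 0]],
  [0, [0, 0, 0], [0, 0, 0]],
  [0, [0, 0, 0], [0, 0, 0]],
])

```text
time_s: 36.3
ee_pos: [517.7, -230.4, 107.2]
orientation: [-2.796, -1.433, 0.0]
force: [-0.3, 0.2, -0.1]
grip_width: 37.3
grasp_force: 18.0
```

Emit:
servo_tool([
  [0, [0, 0, 0.1], [0, 0, 0]],
  [0, [0, 0, 0], [0, 0, 0]],
  [0, [0, 0, 0], [0, 0, 0]],
])

```text
time_s: 36.6
ee_pos: [517.7, -230.4, 106.3]
orientation: [2.796, 1.433, -0.0]
force: [0.0, -0.4, -0.8]
grip_width: 37.4
grasp_force: 18.0
```

Emit:
servo_tool([
  [0, [0, 0, 0.07], [0, 0, 0]],
  [0, [0, 0, 0], [0, 0, 0]],
  [0, [0, 0, 0], [0, 0, 0]],
])

```text
time_s: 36.9
ee_pos: [518.0, -230.4, 106.1]
orientation: [2.795, 1.432, 0.0]
force: [-1.7, 0.1, 6.4]
grip_width: 37.5
grasp_force: 18.0
```

Contact at 6 N. I'll release, back straight up and pull away along -x of the tool for a look.

Emit:
servo_tool([
  [0.6, [0, 0, 0], [0, 0, 0]],
  [0.7, [0, 0, 0], [0, 0, 0]],
  [1, [0, 0, 0], [0, 0, 0]],
  [1, [0, 0, 0], [0, 0, 0]],
  [1, [0, 0, 0], [0, 0, 0]],
  [1, [0, 0, 0], [0, 0, 0]],
  [1, [0, 0, -2.0], [0, 0, 0]],
  [1, [0, 0, -4.0], [0, 0, 0]],
  [1, [0, 0, -4.5], [0, 0, 0]],
  [1, [0, 0, -4.5], [0, 0, 0]],
  [1, [0, 0, -2.0], [0, 0, 0]],
  [1, [0, 0, 0], [0, 0, 0]],
])

```text
time_s: 38.1
ee_pos: [519.1, -230.7, 279.2]
orientation: [2.792, 1.43, 0.005]
force: [1.0, 0.0, -1.0]
grip_width: 86.5
grasp_force: 0.0
```

Emit:
servo_tool([
  [1, [-4.0, 0, 0], [0, 0, 0]],
  [1, [-4.0, 0, 0], [0, 0, 0]],
  [1, [-2.0, 0, 0], [0, 0, 0]],
  [1, [0, 0, 0], [0, 0, 0]],
  [1, [0, 0, 0], [0, 0, 0]],
  [1, [0, 0, 0], [0, 0, 0]],
])

```text
time_s: 38.7
ee_pos: [460.0, -310.3, 275.1]
orientation: [-2.794, -1.435, -0.0]
force: [0.6, -0.5, -0.5]
grip_width: 87.0
grasp_force: 0.0
```

```bash
python3 -c "
from look import *
p=tops('wrist');q,_=arm.grab_frame('scene')
cv2.imwrite('pics/end.png',np.hstack([cv2.resize(p[20:260,150:360],(380,434)),cv2.resize(q[100:240,180:310+20],(400,434))]))"
```

```text
wrist [242, 11, 30, 35, 794] top 63.5 circ [ 558.6 -175.2] 16.4
wrist [237, 66, 38, 41, 1212] top 116.8 circ [ 519.  -227.8] 18.3
wrist [248, 137, 19, 21, 302] top 61.6 circ [ 482.6 -282.2] 11.2
```

View pics/end.png

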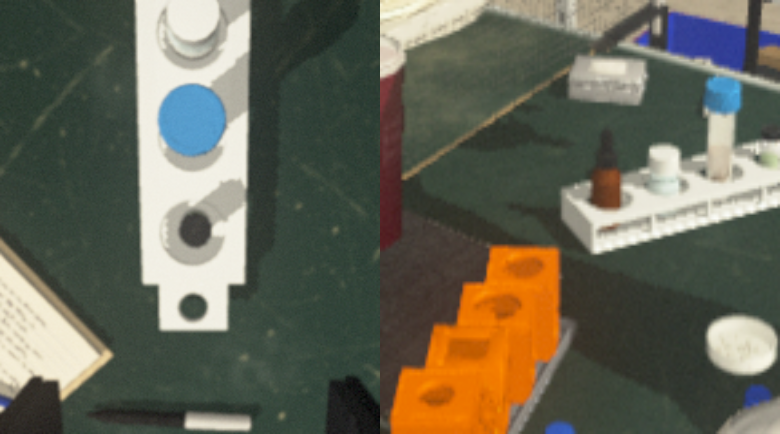

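The picture shows the rack's tab at (193,305) in its left half. From the tab stand the vial (195,230), tube (192,120), jar (195,25) and dropper (605,185 in the right half). All four are upright and the carrier is empty, so I'll hand in.

```bash
python3 -c "
from cell import arm
print(arm.finish_job())"
```

```text
the job is handed in; nothing more can be done
None
```

All four samples now stand upright in the bench rack in the original order, counted from the tab: vial, tube, jar, dropper; each was set down gently and let go, and the job was handed in at about 39 s.

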